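# Pin the support ring to the stand

### The arm

A 6-joint arm with a two-finger parallel gripper is mounted at the origin on the work surface. World frame = base frame: x ahead of the robot, y to its left, z up, the work surface at z = 0. Lengths are in m, angles in rad, forces in N, time in s.
With the tool pointing down it reaches from about 0.425 to 0.95 m from the base axis. Payload 3.5 kg.
Tool frame: the origin (TCP) lies midway between the tips of the shut fingers; the grasp point (between the pads) lies 19 mm behind it; z points along the fingers, y is the line along which they close (so a half turn about z gives the same grasp; the last joint's range is limited). The gripper opens to 85 mm and grips with 20 to 120 N. Pads are 22 mm wide; open, the fingers measure 114 mm over their backs; the gripper's body (76 mm by 85 mm) begins 54 mm behind the grasp point. The pads swing forward as they close: fully open they stand 13 mm farther back than shut.
Start: joints at [0.972, 0.286, 1.577, -0, 1.279, -0.15], TCP at [0.293, 0.608, 0.201] pointing down, gripper open.
Joint ranges: [-2.77, 2.77], [-0.9, 2.22], [0.21, 2.48], [-1.53, 4.67], [0.24, 2.81], [-2.84, 2.84]. Speed limits (rad/s): [2.79, 2.79, 3.14, 3.14, 3.14, 3.14].

### API

Orientations are given as a unit quaternion [x, y, z, w].
In Python, from plant import ctrl, cams, order gives the robot as it stands.
- The arm moves only by the tool move_arm, never from a script. Its argument "plan" is one flat list of numbers, 7 for each row, row after row: the shift along the world's x, y, z in mm, then the turn, a rotation vector about the world's x, y, z in degrees, then the finger opening in mm, from 0 to 85.4. A call has 1 to 12 rows; each row shifts and turns the commanded pose from where the row before left it; what a row does not reach is not made up. A row lasts 1/10 s, in which the tool goes at most 50 mm and 8.59 degrees, less where a joint would pass 70% of its speed; a pose out of reach is approached as far as the arm can. A call is refused whole if a number of a shift passes 50 or a number of a turn 8.59, either way. A call with a gripper value outside its range is refused whole. The fingers move at their own pace and stop on an object; "newtons" is the grip in N (left out, the last holds). Time passes only in rows, so rows that do not move let the fingers close. It gives the time, the measured TCP pose, the force, the opening and the grip force at its end, in the units of the state.
- ctrl.get_state(): the state, without advancing time (a new reading comes with each control period).
- cams.read_camera(name): name is "scene" or "side" or "wrist"; returns a dict with "color" (384x512x3 uint8, red, green, blue), "fov_y" (degrees; the focal length in pixels is half the picture's height over the tangent of half this angle, whatever the lens; pixels are square), "cx", "cy" (the principal point, pixels), "origin" and "orientation" of the camera in the world; the wrist camera has in their place "T_tool_cam" (4x4, takes a point from camera to tool coordinates, whose origin is the TCP and whose axes are the flange's). Camera axes: x right, y up, looking along -z (the intrinsics and any distortion apply to the point x, -y, -z); pixel columns grow to the right and rows downward; lengths in m; the calibration is good to about 2 mm. A picture is of the moment at which its call begins: read the wrist's pose just before it. There is no depth.
- order.sign_off(): hands the job in; it is judged then, once.
The state is a dict: "time": time; "qpos": joint angles; "dq": joint speeds; "joint_efforts": joint torques, N m; "eef_pos": TCP position; "tcp_rot": TCP orientation; "contact_force": force on the tool from outside, world axes, zero at the start; "wrist_torque": the same for the moment, N m; "opening": opening from 0.0 (shut) to 1.0 (fully open); "finger_force": force on a finger pad.
Only numpy, scipy, OpenCV 4.12 (cv2) and the standard library are available. Lean on these libraries where they do the work, as an engineer would, in place of code of your own. Each camera call takes 0.05 s, during which the arm holds its last target. There are 200 camera calls.

### The job

Push the support ring's bar all the way into the bracket on the yellow stand, until its stop collar meets the bracket and the holes line up. Then take the red-handled locking pin and push it down through the bracket and the bar until its handle sits on the bracket, and let go. Leave the blue pin, the flask and the beaker where they are.

Things in the scene. Friction and masses are not known exactly. Their poses are not given: they have to be found in the camera images.
- stand: Low yellow stand, fixed: base 140 (x) x 240 (y) mm, 24 mm high; origin at the centre of its underside, y along its length, z up. On it, centred at x = 0, y = +80 mm, an aluminium C-shaped bracket, 56 (x) x 50 (y) mm, top 80 mm above the table: an upper lug (z 68 to 80 mm) and a lower lug (z 40 to 52 mm), joined by a wall on the +x side. The ring's bar slides between them along y.
- bracket_hole (a point): Centre of the bracket's 13 mm vertical hole at its top face, 80 mm above the table; axes as the stand's. The hole runs through both lugs. Just below the lower lug two sprung balls reach into the pin's way: under its own weight the pin tends to stop up to 9 mm short of home, and from there it needs a push of 3 to 10 N; once home it stays by itself.
- ring_bar (a joint): How far the ring's bar is pulled out, m: 0 = home (dark stop collar against the bracket, the bar's own 13 mm hole exactly under the bracket's), at most 0.09. It slides along the stand's y axis, outwards to -y, with about 2 N friction, and stays where it is left.
- push_tab (a point): Middle of the outer face of the black upright plate at the outer end of the support ring, 70 mm above the table. Plate 40 mm wide, 44 mm high (48 to 92 mm above the table), 6 mm thick; moves with the bar; axes as the stand's. Pushing it towards the stand's +y sends the bar home. Next to it lies the flat dark ring, 100 mm across, 10 mm thick, its middle 60 mm above the table.
- red_handle (a point): Centre of the locking pin's red handle, a cylinder 20 mm across, 44 mm tall. Below it a 10 mm steel shank, 52 mm long, with a tapered tip; about 80 g. z runs along the pin, away from the tip. It stands upright in a fixed wooden block 50 x 50 x 60 mm, handle resting on the block's top, and lifts straight out.
- red_tip (a point): Tip of the red pin, on its axis, 74 mm below the handle's centre; same axes as red_handle.
- blue_handle (a point): Centre of the blue handle (26 mm across, 44 mm tall) of another pin, too thick for this bracket, upright in a like holder. Not to be used.
- flask_center (a point): Middle height of a conical glass flask, 72 mm across, 104 mm tall. Leave it alone.
- beaker_center (a point): Middle height of a glass beaker, 68 mm across, 85 mm tall. Leave it alone.
There are look-alikes about, which are no part of the job. Of the things like the part that bears red_handle, leave any that is green or turquoise; of the rest the smaller one is meant.

How it is judged:
On the way:
1. the ring's bar is pushed home (value of joint ring_bar below 0.006 m), for 0.2 s.
At the end, for the whole second after the job is handed in: The bar is home (within 4 mm of its stop) and the red pin stands upright (within 0.13 rad) through both lugs and the bar, its handle on the bracket: tip at least 48 mm below the bracket's top face (52 mm when fully home), handle within 6 mm of the hole's axis, released (value of joint ring_bar below 0.004 m and z of red_tip in the frame of bracket_hole below -0.048 m and horizontal distance between red_handle and bracket_hole below 0.006 m and angle between the z axis of red_handle and the z axis of bracket_hole, either way round below 0.13 rad); the robot touches nothing.
It fails at once if the blue pin is moved by more than 25 mm (distance of blue_handle from where it was at the start of the episode above 0.025 m).
It fails at once if the flask is moved by more than 25 mm or knocked over (distance of flask_center from where it was at the start of the episode above 0.025 m).
It fails at once if the beaker is moved by more than 25 mm or knocked over (distance of beaker_center from where it was at the start of the episode above 0.025 m).
It also fails if it takes over 64 s, if anything falls off the work surface, if the arm or the gripper's body presses on something with over 40 N, if the wrist force passes 120 N, or if a joint passes its speed limit or range.

## Working session

There is one attempt and no reset: what is moved stays moved. The work goes in short steps, Python scripts to look and compute and a tool call to move; the robot and the scene stay as the last step left them, time stands still between calls to the robot, and variables do not carry over. Pictures are saved under pics/ and viewed, at most 10 in all, crops included, and the job is handed in when it is done.

Besides the shell and the picture viewer there is one more tool, called after "Request:" by a JSON object that holds its "api" and its "payload". move_arm: Moves the arm, as the interface text tells. Its arguments: {"type":"object","properties":{"plan":{"type":"array","items":{"type":"number"}},"newtons":{"type":"number"}},"required":["plan"]}

```bash
mkdir -p pics; ls
cat > h.py <<'E'
import numpy as np, cv2
from scipy.spatial.transform import Rotation as R
from plant import ctrl, cams, order
def cam(name):
    s=ctrl.get_state(); d=cams.read_camera(name)
    if name=="wrist":
        T=np.eye(4); T[:3,:3]=R.from_quat(s["tcp_rot"]).as_matrix(); T[:3,3]=s["eef_pos"]
        T=T@np.array(d["T_tool_cam"]); d["o"]=T[:3,3]; d["Rm"]=T[:3,:3]
    else:
        d["o"]=np.array(d["origin"]); d["Rm"]=R.from_quat(d["orientation"]).as_matrix()
    d["f"]=d["color"].shape[0]/2/np.tan(np.radians(d["fov_y"])/2)
    return d
def ray(d,u,v):
    r=d["Rm"]@np.array([(u-d["cx"])/d["f"],-(v-d["cy"])/d["f"],-1]); return r/np.linalg.norm(r)
def onz(d,u,v,z):
    r=ray(d,u,v); return d["o"]+r*(z-d["o"][2])/r[2]
def proj(d,p):
    c=d["Rm"].T@(np.array(p)-d["o"]); return d["cx"]+d["f"]*c[0]/-c[2], d["cy"]-d["f"]*c[1]/-c[2]
def tri(d1,p1,d2,p2):
    a,b=ray(d1,*p1),ray(d2,*p2)
    t=np.linalg.lstsq(np.stack([a,-b],1),d2["o"]-d1["o"],rcond=None)[0]
    x,y=d1["o"]+a*t[0],d2["o"]+b*t[1]; return (x+y)/2,np.linalg.norm(x-y)
def save(d,n): cv2.imwrite("pics/"+n,d["color"][:,:,::-1])
def crop(d,n,u0,v0,u1,v1,k): cv2.imwrite("pics/"+n,cv2.resize(d["color"][v0:v1,u0:u1,::-1],None,fx=k,fy=k,interpolation=cv2.INTER_CUBIC))
E
python3 - <<'E'
from h import *
import pickle
ds={n:cam(n) for n in("scene","side","wrist")}
pickle.dump(ds,open("d0.pkl","wb"))
for n,d in ds.items(): print(n,{k:v for k,v in d.items() if k!="color"})
cv2.imwrite("pics/a.png",cv2.resize(np.vstack([ds["scene"]["color"],ds["side"]["color"]])[:,:,::-1],(400,600)) )
save(ds["scene"],"scene0.png");save(ds["side"],"side0.png")
print(ctrl.get_state())
E
```

```text
pics
scene {'fov_y': 56.47793550580153, 'cx': 265.6963987898383, 'cy': 192.9953388303414, 'origin': array([0.81623338, 0.28538453, 0.81990209]), 'orientation': array([0.07067079, 0.2671537 , 0.93152549, 0.23642079]), 'o': array([0.81623338, 0.28538453, 0.81990209]), 'Rm': array([[-0.8782217 , -0.40270407,  0.25798466],
       [ 0.47822392, -0.74546822,  0.46430488],
       [ 0.0053419 ,  0.53113706,  0.84726908]]), 'f': np.float64(357.4944548473228)}
side {'fov_y': 43.30397748416198, 'cx': 250.8250417376686, 'cy': 184.29702092460005, 'origin': array([-0.00109701, -0.91135003,  0.67428502]), 'orientation': array([ 0.47551483, -0.15147763, -0.2749039 ,  0.82180778]), 'o': array([-0.00109701, -0.91135003,  0.67428502]), 'Rm': array([[ 0.80296475,  0.30777661, -0.51041275],
       [-0.59589604,  0.39662699, -0.69827999],
       [-0.01247077,  0.86484715,  0.50188035]]), 'f': np.float64(483.6540058115174)}
wrist {'fov_y': 60.06915003250316, 'cx': 258.0526639296046, 'cy': 191.61493892057695, 'T_tool_cam': array([[-3.70373795e-04,  9.66011921e-01,  2.58497256e-01,
         6.53917610e-02],

[... 496 characters left out ...]
{'time': 0.15, 'qpos': array([ 9.71961717e-01,  2.86987821e-01,  1.57783296e+00, -2.12808150e-06,
        1.27864042e+00, -1.49981916e-01]), 'dq': array([ 0.00063289, -0.00206562, -0.00278054, -0.00124882, -0.00260905,
       -0.00019446]), 'joint_efforts': array([ 9.62282757e-04, -4.06606150e+01, -2.93141502e+01, -1.10049955e-04,
        3.96467032e-03, -2.13647928e-05]), 'eef_pos': array([0.29254053, 0.60767764, 0.2001521 ]), 'tcp_rot': array([ 2.22546735e-01,  9.74921575e-01, -8.69924717e-04, -3.40736614e-04]), 'contact_force': array([ 0.13026108,  0.42023087, -0.03965272]), 'wrist_torque': array([ 0.05179121, -0.01357647,  0.05462033]), 'finger_force': 0.0, 'opening': 0.9977711265905619}
```

View pics/scene0.png

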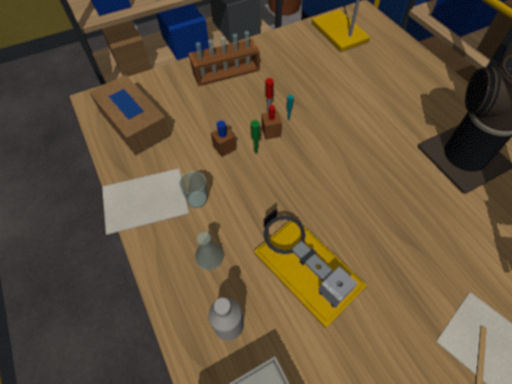

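View pics/side0.png

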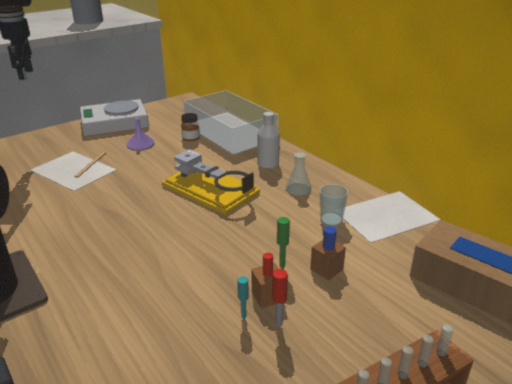

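The scene picture shows the following:
- The yellow stand is at (310,270), with the bracket at (338,287), the ring at (284,232) and the black tab at (271,215).
- Pins that could be mistaken for the target: red in a block at (271,112), larger red at (269,87), green at (256,130), turquoise at (290,103), and the blue pin at (222,128), which is in a block.
- The side picture shows the same pins: red in a block at (267,264), larger red at (280,285), green at (283,230), turquoise at (243,288).

The smaller red pin, the one in the block, fits the description. I'll check it in a close crop and measure.

```bash
cat > m0.py <<'E'
from h import *
import pickle
ds=pickle.load(open("d0.pkl","rb")); S,D=ds["scene"],ds["side"]
a=cv2.resize(S["color"][70:160,200:310],(440,360),interpolation=cv2.INTER_CUBIC)
b=cv2.resize(D["color"][205:335,225:355],(360,360),interpolation=cv2.INTER_CUBIC)
cv2.imwrite("pics/crop1.png",np.hstack([a,b])[:,:,::-1])
a=cv2.resize(S["color"][200:330,245:375],(390,390),interpolation=cv2.INTER_CUBIC)
b=cv2.resize(D["color"][145:215,155:265],(400,390),interpolation=cv2.INTER_CUBIC)
cv2.imwrite("pics/crop2.png",np.hstack([a,b])[:,:,::-1])
def blobs(d,lo,hi,box,mn=15):
    hsv=cv2.cvtColor(d["color"],cv2.COLOR_RGB2HSV); m=cv2.inRange(hsv,lo,hi)
    z=np.zeros_like(m); u0,v0,u1,v1=box; z[v0:v1,u0:u1]=m[v0:v1,u0:u1]
    n,l,st,c=cv2.connectedComponentsWithStats(z)
    return [(st[i].tolist(),c[i].round(1).tolist()) for i in range(1,n) if st[i][4]>=mn],z
for nm,d,bx,by in(("S",S,(200,70,310,160),(240,210,375,330)),("D",D,(225,205,360,335),(155,160,265,215))):
    for c,lo,hi in(("red",(0,190,90),(4,255,255)),("red2",(174,190,90),(180,255,255)),("blue",(110,150,60),(130,255,255)),("green",(50,120,40),(80,255,255)),("turq",(85,120,40),(100,255,255))):
        print(nm,c,blobs(d,lo,hi,bx)[0])
    bl,z=blobs(d,(20,180,120),(30,255,255),by)
    cs=max(cv2.findContours(z,cv2.RETR_EXTERNAL,cv2.CHAIN_APPROX_NONE)[0],key=cv2.contourArea)
    h=cv2.convexHull(cs); q=cv2.approxPolyDP(h,6,True)[:,0]
    print(nm,"yellow",[(p.tolist(),onz(d,*p,.024).round(3).tolist()[:2]) for p in q])
E
python3 m0.py
```

```text
S red [([266, 78, 7, 20, 110], [268.8, 87.3]), ([269, 105, 6, 15, 60], [271.3, 111.7])]
S red2 []
S blue [([217, 121, 9, 16, 60], [221.1, 128.3])]
S green [([251, 121, 9, 31, 160], [255.1, 132.3])]
S turq [([288, 95, 5, 23, 73], [289.6, 103.2])]
S yellow [([366, 285], [0.492, 0.173]), ([325, 327], [0.624, 0.205]), ([254, 251], [0.677, -0.021]), ([305, 227], [0.536, -0.017])]
D red [([264, 253, 8, 7, 34], [268.1, 255.8]), ([272, 270, 15, 21, 123], [279.5, 276.4]), ([277, 291, 7, 9, 22], [279.5, 295.9])]
D red2 []
D blue [([325, 227, 11, 7, 61], [329.8, 229.7])]
D green [([278, 218, 11, 7, 55], [283.2, 220.6])]
D turq [([238, 277, 10, 8, 57], [242.4, 280.2])]
D yellow [([163, 181], [0.482, 0.154]), ([195, 173], [0.574, 0.14]), ([258, 190], [0.657, -0.042]), ([223, 211], [0.529, -0.069])]
```

View pics/crop1.png

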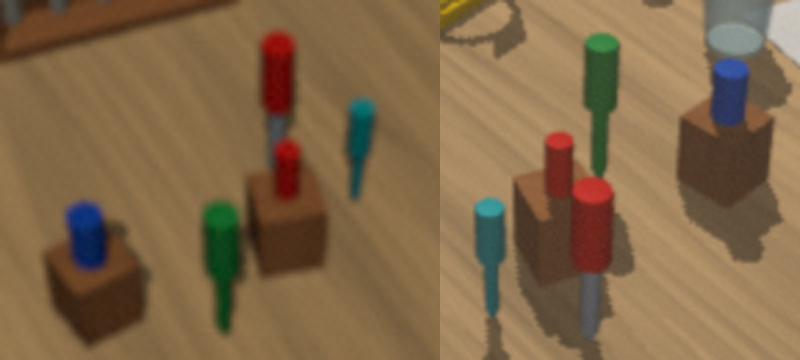

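View pics/crop2.png

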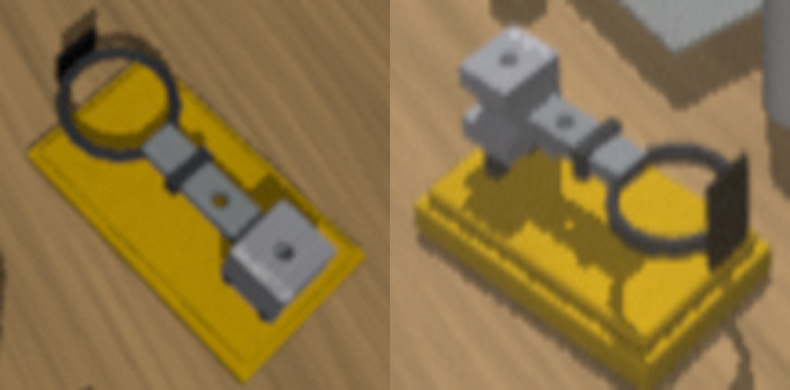

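Crop 1 shows the smaller red pin standing in its block, at about scene (271.7,106.7) and side (268,255.9) for the top of the handle. The larger red pin stands free. Crop 2 shows the bracket hole at scene (340,283.7) and side (187.5,155.8), the bar hole at scene (318.3,266.7), and the tab at side (248,183).

Run:
```python
from h import *
import pickle
ds=pickle.load(open("d0.pkl","rb")); S,D=ds["scene"],ds["side"]
for n,p,q,z in(("redtop",(271.7,106.7),(268,255.9),.104),("hole",(340,283.7),(187.5,155.8),.08),("barhole",(318.3,266.7),(203.1,166.9),.067),("bigred",(269.3,79.5),(280,273),.1),("blue",(221,122),(330,229.5),.104),("green",(255,122),(283,219),.1),("turq",(290.3,96),(243,279),.1),("flask top",(203,238),(299,157),.104),("beaker top",(192,177),(333,193),.085)):
    print(n,*(x if np.isscalar(x) else x.round(4) for x in tri(S,p,D,q)),onz(S,*p,z).round(4),onz(D,*q,z).round(4))
print("tab",onz(D,248,183.2,.07),onz(S,271,214,.092))
hsv=0
from plant import order
```

```text
redtop [ 0.4468 -0.3499  0.102 ] 7.269526872700427e-06 [ 0.4479 -0.3481  0.104 ] [ 0.4452 -0.3519  0.104 ]
hole [0.5609 0.1519 0.0773] 0.001769346976747741 [0.561  0.1528 0.08  ] [0.559  0.1464 0.08  ]
barhole [0.5754 0.0947 0.062 ] 0.0006679457715792135 [0.5767 0.0962 0.067 ] [0.5709 0.0863 0.067 ]
bigred [ 0.4139 -0.4243  0.1281] 3.4074772257418006e-05 [ 0.3975 -0.4531  0.1   ] [ 0.4352 -0.3993  0.1   ]
blue [ 0.5963 -0.3622  0.1045] 0.00014922554289219695 [ 0.5962 -0.3627  0.104 ] [ 0.5968 -0.3616  0.104 ]
green [ 0.5247 -0.3001  0.1264] 0.0005596854859674554 [ 0.5138 -0.3227  0.1   ] [ 0.5498 -0.2705  0.1   ]
turq [ 0.3757 -0.3677  0.0957] 0.0004586154930685904 [ 0.3781 -0.3637  0.1   ] [ 0.373 -0.372  0.1  ]
flask top [ 0.7727 -0.072   0.0974] 0.0037641252989267845 [ 0.7746 -0.0701  0.104 ] [ 0.7618 -0.0812  0.104 ]
beaker top [ 0.7294 -0.2433  0.0854] 0.006167395694375312 [ 0.7316 -0.246   0.085 ] [ 0.7263 -0.2423  0.085 ]
tab [ 0.61113659 -0.06187404  0.07      ] [ 0.61125948 -0.05719642  0.092     ]
```

Request:
{"api": "move_arm", "payload": {"plan": [20,-38,12,0,0,-4,85,20,-40,12,0,0,-4,85,20,-40,12,0,0,-4,85,21,-40,10,0,0,-4,85,21,-40,4,0,0,-4,85,21,-40,0,0,0,-4,85,21,-40,0,0,0,-4,85,21,-40,0,0,0,-4,85,21,-40,0,0,0,-4,85,21,-40,0,0,0,-4,85,21,-40,0,0,0,-4,85,21,-40,0,0,0,-4,85]}}

```text
time: 1.35
eef_pos: [0.5422, 0.1284, 0.251]
tcp_rot: [0.601, 0.799, -0.0, -0.0]
contact_force: [1.1, 0.5, -0.7]
opening: 0.998
finger_force: 0.0
```

Request:
{"api": "move_arm", "payload": {"plan": [21,-38,0,0,0,-3,85,22,-38,0,0,0,0,85,0,0,0,0,0,0,85,0,0,0,0,0,0,85,0,0,0,0,0,0,85]}}

```text
time: 1.85
eef_pos: [0.5843, 0.0549, 0.2508]
tcp_rot: [0.62, 0.784, -0.0, -0.0]
contact_force: [-0.1, -0.6, 0.6]
opening: 0.996
finger_force: 0.0
```

Run:
```python
from h import *
import pickle
w=cam("wrist"); pickle.dump(w,open("w1.pkl","wb"))
s=ctrl.get_state(); print(s["time"],s["eef_pos"],R.from_quat(s["tcp_rot"]).as_matrix().round(3).tolist(),s["contact_force"])
for p in((.561,.152,.08),(.5754,.0947,.067),(.611,-.062,.07)): print(proj(w,p))
save(w,"w1.png")
```

```text
1.9 [0.58424091 0.05525793 0.2510629 ] [[-0.231, 0.973, -0.0], [0.973, 0.231, 0.0], [0.0, -0.0, -1.0]] [ 0.27801355  0.06640557 -0.25412905]
(np.float64(257.2758225310602), np.float64(67.11711642689478))
(np.float64(258.1268333068453), np.float64(127.66827322599302))
(np.float64(256.9149115337147), np.float64(266.70504844432867))
```

View pics/w1.png

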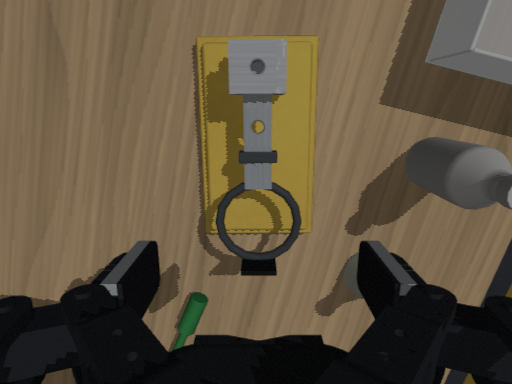

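The wrist view shows the bracket hole at (258,66), the bar hole at (258,127) and the tab at (258,268), with the stand square to the tool. This matches the prediction within 1 px. I'll refine these by contour.

Run:
```python
from h import *
import pickle
w=pickle.load(open("w1.pkl","rb")); g=cv2.cvtColor(w["color"],cv2.COLOR_RGB2GRAY)
z=g[56:78,246:270]; print(z[2:20,2:22])
m=(z<100).astype(np.uint8); n,l,st,c=cv2.connectedComponentsWithStats(m)
for i in range(1,n):
    p=c[i]+[246,56]; print(st[i],p,onz(w,*p,.08))
hsv=cv2.cvtColor(w["color"],cv2.COLOR_RGB2HSV); sub=hsv[117:137,248:270]
m=(sub[...,1]>120).astype(np.uint8); n,l,st,c=cv2.connectedComponentsWithStats(m)
for i in range(1,n):
    if st[i][4]>20: p=c[i]+[248,117]; print("bar",st[i],p,onz(w,*p,.066))
col=g[250:290,258]; print(col)
for r in(274,275,276): print(r,onz(w,258.5,r,.048),onz(w,258.5,r,.092))
```

```text
[[124 124 124 123 124 124 117 107 102  96  95 103 119 124 125 124 123 125
  124 124]
 [125 125 125 125 119 103  91  86  83  80  80  81  88 105 121 126 126 126
  126 125]
 [126 127 126 120 106  91  79  58  51  49  52  62  75  81  95 116 127 127
  127 127]
 [128 128 120 105  87  60  44  47  55  55  55  52  55  69  82 101 122 128
  128 127]
 [127 125 114  94  70  46  59  68  70  68  68  69  65  63  74  89 112 129
  128 128]
 [126 119 104  85  59  64  70  70  69  69  69  71  70  65  64  75  96 116
  126 127]
 [122 113  97  76  62  69  70  70  69  69  70  70  71  68  62  63  87 114
  125 124]
 [121 112  90  69  70  71  71  70  70  70  69  71  71  69  64  66  82 108
  123 122]
 [120 113  90  66  70  70  71  70  70  70  70  71  71  69  68  68  77 103
  121 122]
 [121 113  94  70  71  70  71  70  71  69  70  71  70  69  67  76  85 106
  124 125]
 [125 118  98  71  70  70  70  71  70  69  70  72  72  69  68  77  92 112
  126 126]
 [127 121 105  82  70  71  71  70  69  69  69  71  70  69  67  80  97 114
  126 127]
 [125 123 118  99  71  71  70  70  71  69  69  71  71  70  76  89 107 121
  126 
[... 308 characters left out ...]
9 111 118 123 124 124 125
  125 124]
 [126 126 126 126 126 126 124 121 120 119 119 122 124 125 127 126 127 126
  126 127]]
[  4   2  15  16 179] [257.2849162   65.64804469] [0.56069947 0.15331299 0.08      ]
bar [  4   4  12  12 106] [257.41509434 126.62264151] [0.57442929 0.0955201  0.066     ]
[ 65  64  53  35  38  45  49  50  48  38  13   6   6  10   9   9   6   8
  11   6  11  14  16  14  13  57 103 106 105 105 104 104 103 102 102 100
 100  98  98  97]
274 [ 0.6178168  -0.08263546  0.048     ] [ 0.6121914  -0.05900803  0.092     ]
275 [ 0.61813806 -0.083992    0.048     ] [ 0.6124751  -0.06020596  0.092     ]
276 [ 0.61845987 -0.08535087  0.048     ] [ 0.61275929 -0.06140597  0.092     ]
```

Request:
{"api": "move_arm", "payload": {"plan": [9,-40,0,0,0,0,0,9,-40,0,0,0,0,0,9,-40,0,0,0,0,0,10,-40,0,0,0,0,0,0,0,-46,0,0,0,0,0,0,-46,0,0,0,0,0,0,-46,0,0,0,0,0,0,-40,0,0,0,0,0,0,-8,0,0,0,0,0,0,0,0,0,0,0], "newtons": 30}}

```text
time: 2.9
eef_pos: [0.6208, -0.1043, 0.064]
tcp_rot: [0.62, 0.785, -0.001, -0.002]
contact_force: [0.1, -0.1, 0.9]
opening: -0.003
finger_force: 0.0
```

Request:
{"api": "move_arm", "payload": {"plan": [-3,13,0,0,0,0,0,-2,8,0,0,0,0,0,-2,8,0,0,0,0,0,-2,8,0,0,0,0,0,-2,8,0,0,0,0,0,-2,8,0,0,0,0,0,-2,8,0,0,0,0,0,-2,8,0,0,0,0,0,-2,8,0,0,0,0,0]}}

```text
time: 3.8
eef_pos: [0.6026, -0.0282, 0.0651]
tcp_rot: [0.621, 0.784, -0.0, -0.0]
contact_force: [-0.5, 0.1, 0.1]
opening: 0.004
finger_force: 0.0
```

Request:
{"api": "move_arm", "payload": {"plan": [-1,4,0,0,0,0,0,-1,4,0,0,0,0,0,0,0,0,0,0,0,0]}}

```text
time: 4.1
eef_pos: [0.6007, -0.0204, 0.0651]
tcp_rot: [0.62, 0.784, -0.0, -0.0]
contact_force: [-1.0, -0.4, 0.2]
opening: -0.003
finger_force: 0.0
```

Run:
```python
from h import *
s,d=cam("scene"),cam("side")
a=cv2.resize(s["color"][180:330,225:375],(400,400),interpolation=cv2.INTER_CUBIC)
b=cv2.resize(d["color"][135:235,155:275],(400,400),interpolation=cv2.INTER_CUBIC)
cv2.imwrite("pics/push1.png",np.hstack([a,b])[:,:,::-1])
```

```text
(no output)
```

View pics/push1.png

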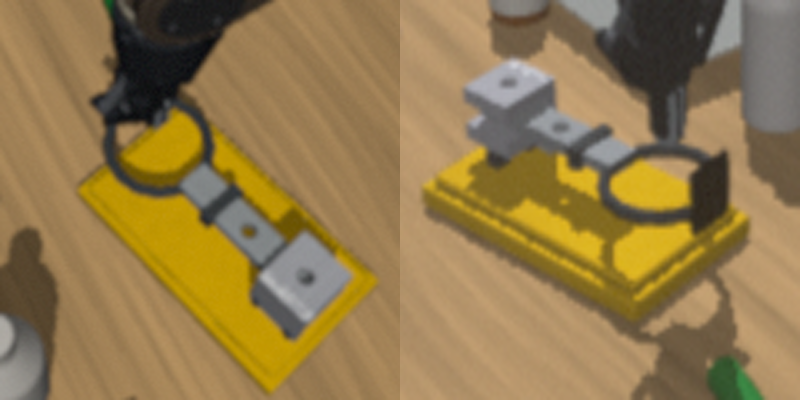

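The bar has not moved. The finger tip now appears inside the ring, at scene ~(281,225) and side ~(235,169), with the tab still at side (248,183). I'll triangulate the tip and the tab to find out why.

Run:
```python
from h import *
s,d=cam("scene"),cam("side"); st=ctrl.get_state()
print(st["eef_pos"],st["contact_force"],st["opening"],proj(s,st["eef_pos"]),proj(d,st["eef_pos"]))
print("ex tab",proj(s,(.611,-.061,.07)),proj(d,(.611,-.061,.07)))
print("tab side rays", [onz(d,248,182.7,z).round(3) for z in(.05,.07,.09)])
print("tip",[onz(d,235.4,168.7,z).round(3) for z in(.065,.1,.12,.14)],[onz(s,281,225,z).round(3) for z in(.065,.1,.12,.14)])
a=cv2.resize(s["color"][180:260,240:320],(400,400),interpolation=cv2.INTER_CUBIC)
b=cv2.resize(d["color"][140:200,215:275],(400,400),interpolation=cv2.INTER_CUBIC)
cv2.imwrite("pics/push2.png",np.hstack([a,b])[:,:,::-1])
w=cam("wrist"); save(w,"w2.png")
```

```text
[ 0.60094901 -0.02113885  0.06525899] [0.47433529 0.53717798 0.93617345] 9.977567528252678e-05 (np.float64(282.1138291932631), np.float64(229.55391530192648)) (np.float64(235.36753776791437), np.float64(179.72790627330863))
ex tab (np.float64(270.1527995952047), np.float64(217.17530226260078)) (np.float64(247.74913007714193), np.float64(183.07867391718267))
tab side rays [array([ 0.633, -0.032,  0.05 ]), array([ 0.613, -0.06 ,  0.07 ]), array([ 0.592, -0.088,  0.09 ])]
tip [array([0.635, 0.028, 0.065]), array([ 0.599, -0.026,  0.1  ]), array([ 0.578, -0.057,  0.12 ]), array([ 0.557, -0.088,  0.14 ])] [array([ 0.597, -0.033,  0.065]), array([ 0.607, -0.018,  0.1  ]), array([ 0.613, -0.01 ,  0.12 ]), array([ 0.619, -0.001,  0.14 ])]
```

View pics/push2.png

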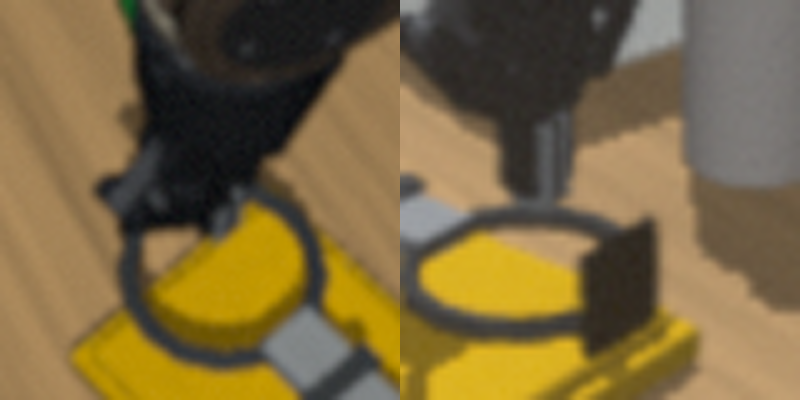

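View pics/w2.png

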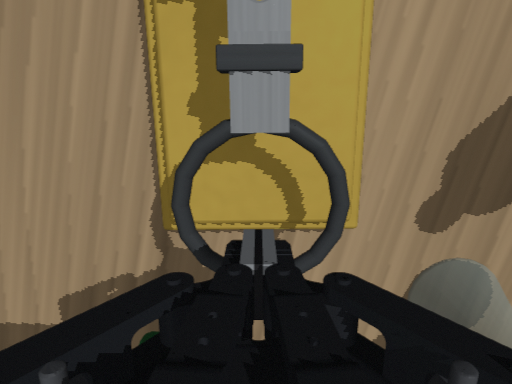

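The fingers are shut, with their tips at (258,232). Both this view and the side view put the real tips about 30 mm short of the stated TCP, at z≈0.095. So they passed over the 92 mm tab. I'll back out and push about 28 mm lower, which still clears the 24 mm base if the tips are at the TCP after all.

Request:
{"api": "move_arm", "payload": {"plan": [0,0,40,0,0,0,0,10,-42,0,0,0,0,0,10,-42,0,0,0,0,0,0,0,-40,0,0,0,0,0,0,-28,0,0,0,0,0,0,0,0,0,0,0,-2,8,0,0,0,0,0,-2,8,0,0,0,0,0,-2,8,0,0,0,0,0,-2,8,0,0,0,0,0,-2,8,0,0,0,0,0]}}

```text
time: 5.45
eef_pos: [0.6119, -0.0647, 0.0389]
tcp_rot: [0.62, 0.785, 0.0, 0.002]
contact_force: [-0.6, -3.2, 1.7]
opening: -0.003
finger_force: 1.3
```

Run:
```python
from h import *
s,d=cam("scene"),cam("side"); st=ctrl.get_state()
print(st["eef_pos"],st["contact_force"])
a=cv2.resize(s["color"][180:330,225:375],(400,400),interpolation=cv2.INTER_CUBIC)
b=cv2.resize(d["color"][140:200,215:275],(400,400),interpolation=cv2.INTER_CUBIC)
cv2.imwrite("pics/push3.png",np.hstack([a,b])[:,:,::-1])
```

```text
[ 0.61106728 -0.0636357   0.03808368] [ 0.36895677  0.72726438 -0.06511204]
```

Request:
{"api": "move_arm", "payload": {"plan": [-2,8,0,0,0,0,0,-2,8,0,0,0,0,0,-2,8,0,0,0,0,0,-2,8,0,0,0,0,0,-2,8,0,0,0,0,0]}}

```text
time: 6.05
eef_pos: [0.601, -0.0242, 0.0374]
tcp_rot: [0.621, 0.784, 0.0, 0.0]
contact_force: [1.7, -2.9, 1.3]
opening: 0.002
finger_force: 1.3
```

Request:
{"api": "move_arm", "payload": {"plan": [-0.5,2,0,0,0,0,0,-0.5,2,0,0,0,0,0,-0.5,2,0,0,0,0,0]}}

```text
time: 6.35
eef_pos: [0.5992, -0.0187, 0.037]
tcp_rot: [0.621, 0.784, -0.0, -0.0]
contact_force: [0.1, -1.5, 0.3]
opening: 0.0
finger_force: 1.1
```

Request:
{"api": "move_arm", "payload": {"plan": [-0.5,2,0,0,0,0,0,-0.5,2,0,0,0,0,0]}}

```text
time: 6.55
eef_pos: [0.5983, -0.0152, 0.0371]
tcp_rot: [0.621, 0.784, -0.0, 0.0]
contact_force: [1.7, -7.0, -0.6]
opening: -0.0
finger_force: 3.7
```

Request:
{"api": "move_arm", "payload": {"plan": [-0.5,2,0,0,0,0,0,0,0,0,0,0,0,0]}}

```text
time: 6.75
eef_pos: [0.5984, -0.0154, 0.0371]
tcp_rot: [0.62, 0.785, -0.001, 0.002]
contact_force: [2.9, -9.1, -2.0]
opening: -0.002
finger_force: 4.7
```

Run:
```python
from h import *
s,d=cam("scene"),cam("side"); st=ctrl.get_state()
print(st["eef_pos"],st["contact_force"])
a=cv2.resize(s["color"][180:330,225:375],(400,400),interpolation=cv2.INTER_CUBIC)
b=cv2.resize(d["color"][135:215,165:265],(400,400),interpolation=cv2.INTER_CUBIC)
cv2.imwrite("pics/push4.png",np.hstack([a,b])[:,:,::-1])
```

```text
[ 0.59840337 -0.01539751  0.03709672] [ 2.21805665 -8.04541575 -1.57944599]
```

View pics/push4.png

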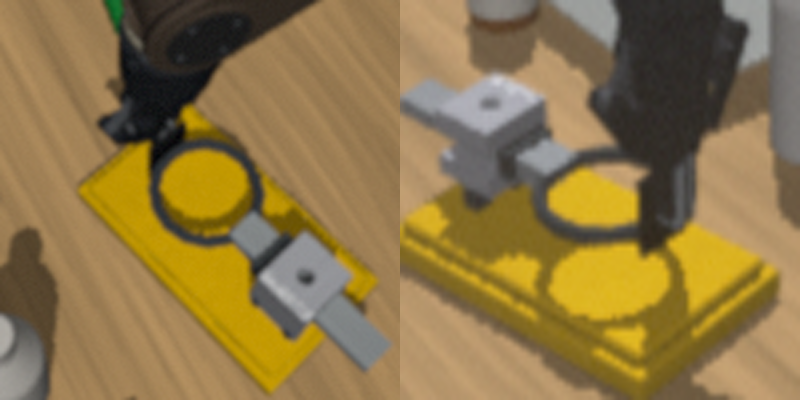

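The push picture shows the collar against the bracket and the bar sticking out at the far side, with a steady 8 N of resistance, so the bar is home. Next I'll back off slightly and touch the tips gently on the fixed 24 mm stand base, to measure the tip offset exactly.

Request:
{"api": "move_arm", "payload": {"plan": [1.5,-7,0,0,0,0,0,0,0,-12,0,0,0,0,0,0,-12,0,0,0,0,0,0,-6,0,0,0,0,0,0,-3,0,0,0,0,0,0,-2,0,0,0,0]}}

```text
time: 7.45
eef_pos: [0.5988, -0.0194, 0.0014]
tcp_rot: [0.62, 0.784, -0.0, -0.001]
contact_force: [-0.5, 0.5, 0.1]
opening: 0.001
finger_force: 0.0
```

Request:
{"api": "move_arm", "payload": {"plan": [0,0,-2,0,0,0,0,0,0,-2,0,0,0,0,0,0,-2,0,0,0,0]}}

```text
time: 7.75
eef_pos: [0.6006, -0.0205, -0.0026]
tcp_rot: [0.62, 0.784, 0.0, 0.001]
contact_force: [0.3, -4.4, 4.4]
opening: -0.0
finger_force: 0.0
```

The sideways force makes it unclear what was touched; it could have been the gripper body on the tab. I'll repeat the touch on the bare table, clear of the stand.

Request:
{"api": "move_arm", "payload": {"plan": [0,0,20,0,0,0,0,6,-27,0,0,0,0,0,6.5,-27,0,0,0,0,0,0,0,-24,0,0,0,0,0,0,-12,0,0,0,0,0,0,-3,0,0,0,0,0,0,0,0,0,0,0]}}

```text
time: 8.45
eef_pos: [0.6109, -0.0731, -0.0238]
tcp_rot: [0.62, 0.784, -0.0, -0.001]
contact_force: [0.1, -0.3, 0.3]
opening: 0.002
finger_force: 0.0
```

Request:
{"api": "move_arm", "payload": {"plan": [0,0,-2,0,0,0,0,0,0,-2,0,0,0,0,0,0,0,0,0,0,0]}}

```text
time: 8.75
eef_pos: [0.612, -0.0736, -0.0265]
tcp_rot: [0.62, 0.784, 0.0, 0.0]
contact_force: [0.5, -0.2, 0.4]
opening: -0.002
finger_force: 0.0
```

Request:
{"api": "move_arm", "payload": {"plan": [0,0,-2,0,0,0,0,0,0,-2,0,0,0,0,0,0,0,0,0,0,0]}}

```text
time: 9.05
eef_pos: [0.6123, -0.0739, -0.03]
tcp_rot: [0.621, 0.784, 0.0, 0.0]
contact_force: [-1.7, 1.6, 3.3]
opening: 0.003
finger_force: 1.7
```

Request:
{"api": "move_arm", "payload": {"plan": [0,0,-2,0,0,0,0,0,0,0,0,0,0,0]}}

```text
time: 9.25
eef_pos: [0.6123, -0.0739, -0.03]
tcp_rot: [0.62, 0.784, -0.0, -0.0]
contact_force: [-6.3, 1.0, 13.8]
opening: 0.001
finger_force: 7.0
```

Table contact at TCP z = −0.030 settles it: the real tips are 30 mm behind the stated TCP. I'll use that from here and go look at the pin from above.

Request:
{"api": "move_arm", "payload": {"plan": [0,0,46,0,0,0,0,0,0,46,0,0,0,0,0,0,46,0,0,0,85,0,0,46,0,0,0,85,0,0,46,0,0,0,85,-23,-39,0,0,0,0,85,-23,-39,0,0,0,0,85,-23,-39,0,0,0,0,85,-24,-39,0,0,0,0,85,-24,-40,0,0,0,0,85,-24,-40,0,0,0,0,85,-24,-40,0,0,0,0,85]}}

```text
time: 10.45
eef_pos: [0.4456, -0.3512, 0.1971]
tcp_rot: [0.621, 0.784, -0.0, 0.0]
contact_force: [0.7, -0.3, 0.2]
opening: 0.992
finger_force: 0.0
```

Request:
{"api": "move_arm", "payload": {"plan": [0,0,0,0,0,0,85,0,0,0,0,0,0,85,0,0,0,0,0,0,85]}}

```text
time: 10.75
eef_pos: [0.4471, -0.349, 0.1969]
tcp_rot: [0.62, 0.784, 0.0, -0.0]
contact_force: [0.3, 0.5, -0.2]
opening: 0.993
finger_force: 0.0
```

```bash
cat > pin.py <<'E'
from h import *
def redblobs(w,mn=60):
    hsv=cv2.cvtColor(w["color"],cv2.COLOR_RGB2HSV)
    m=cv2.inRange(hsv,(0,170,60),(6,255,255))|cv2.inRange(hsv,(174,170,60),(180,255,255))
    n,l,st,c=cv2.connectedComponentsWithStats(m)
    return m,[(st[i],c[i]) for i in range(1,n) if st[i][4]>=mn]
E
python3 - <<'E'
from pin import *
s=ctrl.get_state(); print(s["time"],s["eef_pos"],s["opening"])
w=cam("wrist"); save(w,"w3.png")
print(proj(w,(.4468,-.3499,.104)),proj(w,(.4468,-.3499,.06)))
m,b=redblobs(w)
for st,c in b: print(st,c.round(1))
# bright top disc inside pin blob
v=cv2.cvtColor(w["color"],cv2.COLOR_RGB2HSV)[...,2]; 
p=proj(w,(.4468,-.3499,.104)); u0,v0=int(p[0])-16,int(p[1])-20
print(u0,v0); print((v*(m>0))[v0:v0+44:2,u0:u0+34:2])
E
```

```text
10.75 [ 0.44712084 -0.3490349   0.19688917] 0.9928975097407455
(np.float64(256.7516620018836), np.float64(186.6395557064123)) (np.float64(256.9180376680744), np.float64(175.41280995880987))
[246 164  24  32 568] [257.9 180.2]
[  83  227   52   35 1046] [108.1 244.5]
240 166
[[  0   0   0   0   0   0   0  65  72  79  83  87  91   0   0   0   0]
 [  0   0   0   0   0   0   0  67  74  80  84  87  89  92   0   0   0]
 [  0   0   0   0   0   0  62  69  76  83  85  88  89  90   0   0   0]
 [  0   0   0   0   0   0  64  71  76  85  85  89  90  88   0   0   0]
 [  0   0   0   0   0   0 113 134 137 138 141 141 104  88   0   0   0]
 [  0   0   0   0   0 119 137 137 137 138 137 137 141 103  88   0   0]
 [  0   0   0   0 116 136 136 137 136 136 137 137 137 138 109   0   0]
 [  0   0   0  68 134 135 136 136 136 136 137 136 136 136 118   0   0]
 [  0   0   0  92 135 135 136 135 135 135 135 136 135 136 129   0   0]
 [  0   0   0 107 134 135 134 135 135 135 135 135 135 135 135   0   0]
 [  0   0   0  86 134 134 134 134 135 134 135 135 135 135 123   0   0]
 [  0   0   0   0 131 134 134 134 133 134 134 134 135 134 113   0   0]
 [  0   0   0   0 112 135 133 134 133 134 134 134 134 131   0   0   0]
 [  0   0   0   0   0 106 132 133 133 133 134 133 128   0   0   0   0]
 [  0   0   0   0   0   0   0 123 130 132 128 113   0   0   0   0   0]
 [  0   0   0   0   0   0   0   0   0   0   0   0   0   0   0   0   0]
 [  0   0   0   0   0   0   0   0   0   0   0   0   0   0   0   0   0]
 [  0   0   0   0   0   0   0   0   0   0   0   0   0   0   0   0   0]
 [  0   0   0   0   0   0   0   0   0   0   0   0   0   0   0   0   0]
 [  0   0   0   0   0   0   0   0   0   0   0   0   0   0   0   0   0]
 [  0   0   0   0   0   0   0   0   0   0   0   0   0   0   0   0   0]
 [  0   0   0   0   0   0   0   0   0   0   0   0   0   0   0   0   0]]
```

The pin's top disc is at (258,184), about 1 mm from the present axis. I'll descend and grip it.

Request:
{"api": "move_arm", "payload": {"plan": [0,1,-20,0,0,0,50,0,0,-30,0,0,0,50,0,0,-30,0,0,0,50,0,0,-30,0,0,0,50,0,0,-25,0,0,0,50,0,0,-15,0,0,0,50,0,0,-7,0,0,0,50,0,0,0,0,0,0,50]}}

```text
time: 11.6
eef_pos: [0.447, -0.3481, 0.0398]
tcp_rot: [0.62, 0.785, 0.0, -0.001]
contact_force: [0.4, 0.4, 0.2]
opening: 0.583
finger_force: 0.0
```

Request:
{"api": "move_arm", "payload": {"plan": [0,0,0,0,0,0,5,0,0,0,0,0,0,5,0,0,0,0,0,0,5,0,0,0,0,0,0,5,0,0,0,0,0,0,5], "newtons": 60}}

```text
time: 12.1
eef_pos: [0.4478, -0.3499, 0.042]
tcp_rot: [0.621, 0.784, -0.0, 0.002]
contact_force: [-0.1, -0.2, 6.1]
opening: 0.214
finger_force: 58.6
```

Request:
{"api": "move_arm", "payload": {"plan": [0,0,15,0,0,0,5,0,0,25,0,0,0,5,0,0,35,0,0,0,5,0,0,45,0,0,0,5,0,0,40,0,0,0,5,0,0,0,0,0,0,5,0,0,0,0,0,0,5,0,0,0,0,0,0,5]}}

```text
time: 12.9
eef_pos: [0.4459, -0.3478, 0.1984]
tcp_rot: [0.621, 0.784, 0.0, -0.002]
contact_force: [-1.0, -0.2, -1.4]
opening: 0.213
finger_force: 59.0
```

Run:
```python
from pin import *
s=ctrl.get_state(); print(s["time"],s["eef_pos"],s["opening"],s["contact_force"])
w,S,D=cam("wrist"),cam("scene"),cam("side")
for n,d in(("w",w),("S",S),("D",D)):
    m,b=redblobs(d,20); print(n,[(st.tolist(),c.round(1).tolist()) for st,c in b])
    e=s["eef_pos"]; print([np.round(proj(d,e+[0,0,z]),1).tolist() for z in(.064,.02,-.032)])
a=w["color"][110:302,150:366]; a=cv2.resize(a,(400,356),interpolation=cv2.INTER_CUBIC)
b=cv2.resize(S["color"][70:140,240:310],(356,356),interpolation=cv2.INTER_CUBIC)
cv2.imwrite("pics/held.png",np.hstack([a,b])[:,:,::-1])
```

```text
12.9 [ 0.44585338 -0.34777904  0.19843495] 0.2132624414823963 [-1.00954163 -0.19996809 -1.35160199]
w [([233, 218, 50, 85, 3170], [257.1, 262.4]), ([86, 228, 55, 34, 1057], [110.9, 245.6])]
[[256.3, 287.6], [256.9, 240.3], [257.3, 208.5]]
S [([271, 57, 8, 20, 82], [275.1, 66.0]), ([284, 80, 13, 14, 80], [291.0, 85.6])]
[[273.8, 58.2], [273.4, 73.0], [272.9, 89.1]]
D [([264, 182, 9, 25, 53], [270.2, 193.8]), ([235, 350, 25, 34, 482], [247.6, 367.8])]
[[267.3, 181.4], [267.2, 203.2], [267.0, 227.4]]
```

View pics/held.png

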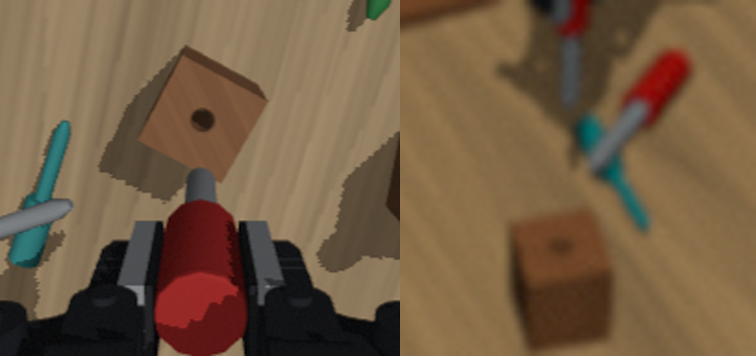

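The held view shows the red pin gripped upright, with its tip at about (258,202) in the wrist image. That agrees with the tool axis within 1 mm. The larger red and turquoise look-alikes have been knocked over, but they are not protected and are still on the table. Next I'll carry the pin over the bracket.

Request:
{"api": "move_arm", "payload": {"plan": [9,40,0,0,0,0,5,9,41,0,0,0,0,5,9,42,0,0,0,0,5,9,42,0,0,0,0,5,10,42,0,0,0,0,5,10,42,0,0,0,0,5,10,42,0,0,0,0,5,10,42,0,0,0,0,5,10,42,0,0,0,0,5,10,42,0,0,0,0,5,10,42,0,0,0,0,5,8,42,0,0,0,0,5]}}

```text
time: 14.25
eef_pos: [0.5604, 0.1539, 0.1988]
tcp_rot: [0.621, 0.784, -0.001, -0.001]
contact_force: [0.6, -0.3, -0.1]
opening: 0.217
finger_force: 59.0
```

Request:
{"api": "move_arm", "payload": {"plan": [0,0,-30,0,0,0,5,0,0,-20,0,0,0,5,0,0,0,0,0,0,5,0,0,0,0,0,0,5,0,0,0,0,0,0,5]}}

```text
time: 14.75
eef_pos: [0.5617, 0.1519, 0.1514]
tcp_rot: [0.621, 0.784, 0.001, 0.001]
contact_force: [0.4, 0.2, -0.6]
opening: 0.216
finger_force: 59.0
```

Run:
```python
from pin import *
s=ctrl.get_state(); e=s["eef_pos"]; print(s["time"],e,s["opening"])
w,S,D=cam("wrist"),cam("scene"),cam("side")
hole=np.array([.5608,.153,.08])
for n,d in(("w",w),("S",S),("D",D)):
    print(n,"hole",np.round(proj(d,hole),1),"pin z .064 .02 -.032",[np.round(proj(d,e+[0,0,z]),1).tolist() for z in(.064,.02,-.032)])
np.set_printoptions(linewidth=220)
g=cv2.cvtColor(w["color"],cv2.COLOR_RGB2GRAY); print(g[196:224:2,238:280:2])
for n,d in(("S",S),("D",D)):
    u,v=np.round(proj(d,e+[0,0,-.02])).astype(int); g=cv2.cvtColor(d["color"],cv2.COLOR_RGB2GRAY); print(n,u-10,v-14); print(g[v-14:v+24,u-10:u+11])
```

```text
14.75 [0.56167559 0.15189743 0.15142969] 0.21584695082790908
w hole [256.4 190.8] pin z .064 .02 -.032 [[256.9, 288.1], [257.0, 240.4], [257.1, 208.3]]
S hole [340.1 283.7] pin z .064 .02 -.032 [[353.1, 259.5], [348.2, 268.2], [343.0, 277.3]]
D hole [186.9 154.8] pin z .064 .02 -.032 [[183.3, 108.3], [184.6, 123.9], [186.2, 141.8]]
[[131 131 131 131 130 128  86  87  86  75  47  46  74 107 131 132 132 132 132 132 132]
 [134 134 134 134 133 129 124  91  82  75  66  90 111 123 133 133 133 133 132 132 132]
 [130 129 129 130 130 129 127 125 122 100  83 105 123 129 128 129 128 128 129 128 128]
 [131 131 131 131 131 130 132 117  52  57  65  70  77 124 131 131 131 131 131 131 131]
 [133 132 132 133 132 132 125  49  48  59  67  71  74  91 132 131 132 131 130 131 131]
 [133 132 132 132 132 132 110  44  50  60  66  72  75  76 118 132 132 132 131 131 131]
 [130 130 130 130 130 130  93  45  51  60  67  72  76  76 108 129 129 130 129 129 129]
 [131 131 130 132 131 131  91  45  52  61  67  72  75  75 108 130 130 130 130 129 129]
 [135 134 134 135 134 134  77  47  52  62  68  72  75  77 107 134 134 
[... 6386 characters left out ...]
91]
 [153 157 160 167 168 169 169 170 169 160 148 143 144 149 162 170 173 172 170 170 179]
 [159 166 169 169 169 169 171 170 161 134 117 115 117 130 156 167 171 171 169 170 167]
 [166 170 170 171 172 170 169 170 160 137 126 126 127 140 159 169 169 168 168 162 153]
 [153 162 163 167 170 171 170 169 170 168 167 165 165 168 170 171 168 163 156 137 109]
 [115 129 139 153 160 166 169 170 172 170 169 170 170 172 168 163 156 134 110  97  92]
 [103 103 104 115 134 152 163 166 169 168 160 157 165 163 156 137 112  94  89  91  90]
 [ 99 101 100 101 105 117 136 152 158 154 130 115 138 133 108  97  92  90  93  91  89]
 [104  99  98  98 100 101 107 110 115 112 102  96  98  95  93  89  89  90  87  84  80]]
```

The wrist view still shows the whole hole just above the pin tip, so I can measure the hole in tool coordinates directly, without the pose noise.

Run:
```python
from pin import *
s=ctrl.get_state(); e=s["eef_pos"]; w=cam("wrist"); np.set_printoptions(linewidth=220)
g=cv2.cvtColor(w["color"],cv2.COLOR_RGB2GRAY); z=g[176:201,240:276]
m=(z<105).astype(np.uint8); n,l,st,c=cv2.connectedComponentsWithStats(m)
T=np.array(w["T_tool_cam"])
def tool(u,v,zt):
    r=T[:3,:3]@np.array([(u-w["cx"])/w["f"],-(v-w["cy"])/w["f"],-1]); return T[:3,3]+r*(zt-T[2,3])/r[2]
for i in range(1,n):
    if st[i][4]>40:
        b=st[i]; p=(240+b[0]+(b[2]-1)/2,176+b[1]+(b[3]-1)/2); print(b,c[i]+[240,176],p,"tool mm",tool(*p,e[2]-.08)*1e3)
print("tip front edge tool",[ (tool(258.4,201.2,h)*1e3).round(1) for h in(.029,.032,.035)])
print(z[::2,::2]); print(e)
```

```text
[  7   6  19  19 264] [256.21212121 190.44318182] (np.float64(256.0), np.float64(191.0)) tool mm [ 1.05588078 -1.00921736 71.75222754]
tip front edge tool [array([ 5.7,  0.8, 29. ]), array([ 4.8,  0.8, 32. ]), array([ 3.9,  0.8, 35. ])]
[[134 134 134 134 133 133 133 133 133 132 133 133 132 133 133 133 133 133]
 [135 134 135 134 135 134 134 134 134 135 135 135 136 135 136 135 136 135]
 [131 132 132 132 132 131 131 131 132 131 131 131 132 131 131 131 131 131]
 [129 129 129 129 129 129 106  93  90  95 124 128 128 129 129 129 128 129]
 [131 131 132 131 125  97  86  82  82  83  80  96 131 131 132 131 130 131]
 [133 133 133 128 101  46  64  82  82  76  60  70 102 135 132 132 132 132]
 [130 130 129 118  75  51  46  45  47  44  53  59  78 121 129 130 129 129]
 [128 128 127 112  81  40  56  57  60  64  51  50  78 113 126 126 126 126]
 [129 128 128 116  83 103  63  43  43  41  47  62  80 115 128 129 128 129]
 [132 133 132 125  95  93 108  98  53  57  59  51  85 119 131 131 130 131]
 [131 131 131 130 128  87  86  84  73  46  49  74 110 132 132 132 132 132]
 [133 134 134 133 129 124  91  82  75  66  97 111 126 133 133 132 133 132]
 [129 129 129 128 128 126 125 122 101  83 107 126 129 128 128 128 129 128]]
[0.56174777 0.15190293 0.15175223]
```

Request:
{"api": "move_arm", "payload": {"plan": [-1.7,-0.4,-15,0,0,0,5,0,0,-15,0,0,0,5,0,0,-4,0,0,0,5,0,0,-4,0,0,0,5,0,0,-4,0,0,0,5]}}

```text
time: 15.45
eef_pos: [0.5592, 0.1517, 0.1077]
tcp_rot: [0.621, 0.784, -0.0, -0.0]
contact_force: [0.1, -0.4, 0.3]
opening: 0.216
finger_force: 59.0
```

Request:
{"api": "move_arm", "payload": {"plan": [0,0,-3,0,0,0,5,0,0,-3,0,0,0,5,0,0,-3,0,0,0,5]}}

```text
time: 15.75
eef_pos: [0.5597, 0.1516, 0.0995]
tcp_rot: [0.621, 0.784, 0.0, 0.001]
contact_force: [1.2, -0.0, 0.7]
opening: 0.213
finger_force: 59.0
```

The tip is inside the upper lug without resistance, so I'll continue down.

Request:
{"api": "move_arm", "payload": {"plan": [0,0,-4,0,0,0,5,0,0,-4,0,0,0,5,0,0,-4,0,0,0,5]}}

```text
time: 16.05
eef_pos: [0.5596, 0.1516, 0.0872]
tcp_rot: [0.621, 0.784, 0.0, 0.001]
contact_force: [0.8, -1.5, 0.0]
opening: 0.215
finger_force: 59.1
```

Request:
{"api": "move_arm", "payload": {"plan": [0,0,-3,0,0,0,5,0,0,-3,0,0,0,5,0,0,-3,0,0,0,5]}}

```text
time: 16.35
eef_pos: [0.5596, 0.1516, 0.0783]
tcp_rot: [0.621, 0.784, 0.0, 0.0]
contact_force: [2.1, -2.0, -0.2]
opening: 0.214
finger_force: 59.1
```

Request:
{"api": "move_arm", "payload": {"plan": [0.4,-0.4,-3,0,0,0,5,0,0,-3,0,0,0,5,0,0,-3,0,0,0,5]}}

```text
time: 16.65
eef_pos: [0.5598, 0.1515, 0.0692]
tcp_rot: [0.621, 0.784, 0.0, 0.0]
contact_force: [2.0, -0.8, 2.9]
opening: 0.215
finger_force: 59.2
```

Request:
{"api": "move_arm", "payload": {"plan": [0,0,-3,0,0,0,5,0,0,-3,0,0,0,5,0,0,-2,0,0,0,5]}}

```text
time: 16.95
eef_pos: [0.5602, 0.1516, 0.0622]
tcp_rot: [0.621, 0.784, 0.001, 0.0]
contact_force: [0.2, -0.0, 1.7]
opening: 0.217
finger_force: 59.1
```

Request:
{"api": "move_arm", "payload": {"plan": [0,0,-2,0,0,0,5,0,0,0,0,0,0,5]}}

```text
time: 17.15
eef_pos: [0.5602, 0.1516, 0.0619]
tcp_rot: [0.62, 0.784, 0.0, 0.0]
contact_force: [-3.4, -0.3, 13.3]
opening: 0.212
finger_force: 60.6
```

Request:
{"api": "move_arm", "payload": {"plan": [0,0,-1.5,0,0,0,5,0,0,0,0,0,0,5]}}

```text
time: 17.35
eef_pos: [0.5604, 0.1516, 0.0619]
tcp_rot: [0.62, 0.784, -0.0, 0.0]
contact_force: [-6.3, -1.9, 19.2]
opening: 0.218
finger_force: 61.3
```

Request:
{"api": "move_arm", "payload": {"plan": [0,0,3,0,0,0,30,0,0,0,0,0,0,45,0,0,0,0,0,0,50,0,0,10,0,0,0,50,0,0,20,0,0,0,50,0,0,30,0,0,0,50,0,0,40,0,0,0,85,0,0,30,0,0,0,85,0,0,0,0,0,0,85,0,0,0,0,0,0,85]}}

```text
time: 18.35
eef_pos: [0.5598, 0.1515, 0.1916]
tcp_rot: [0.621, 0.784, 0.001, 0.0]
contact_force: [-0.7, -0.4, -0.3]
opening: 0.998
finger_force: 0.0
```

Run:
```python
from pin import *
s=ctrl.get_state(); print(s["time"],s["eef_pos"],s["contact_force"],s["opening"])
w,S,D=cam("wrist"),cam("scene"),cam("side")
P={}
for n,d in(("w",w),("S",S),("D",D)):
    m,b=redblobs(d,20); print(n,[(st.tolist(),c.round(1).tolist()) for st,c in b])
    P[n]=[np.round(proj(d,(.5606,.153,z)),1).tolist() for z in(.124,.102,.08)]; print(P[n])
v=cv2.cvtColor(w["color"],cv2.COLOR_RGB2HSV)[...,2]; m,_=redblobs(w)
mm=((v>120)&(m>0)).astype(np.uint8); n,l,st,c=cv2.connectedComponentsWithStats(mm)
for i in range(1,n):
    if st[i][4]>100: print("top",st[i],c[i],onz(w,*c[i],.124))
# tab outer edge: bar hidden? yellow/dark check of bar home via collar gap is seen earlier
```

```text
18.35 [0.55977219 0.15146275 0.19160391] [-0.74404899 -0.38588294 -0.28759166] 0.997778093428608
w [([245, 170, 25, 36, 660], [258.0, 188.5])]
[[258.7, 192.1], [258.6, 185.1], [258.5, 179.1]]
S [([285, 80, 12, 14, 81], [291.0, 85.6]), ([337, 273, 11, 13, 75], [341.6, 279.9])]
[[344.2, 276.7], [342.2, 280.3], [340.2, 283.7]]
D [([183, 140, 7, 16, 63], [186.0, 146.3]), ([236, 351, 24, 33, 476], [247.6, 367.7])]
[[185.5, 140.2], [186.2, 147.5], [186.8, 154.8]]
top [246 182  24  23 430] [257.35813953 193.11162791] [0.55978452 0.15198948 0.124     ]
```

The handle top measures (0.560, 0.152) and its image rows match a fully seated height. That is within about 1.5 mm of the hole axis, and the gripper is clear, so I'll hand the job in.

```bash
python3 -c "
from plant import order
print(order.sign_off())"
```

```text
the job is handed in; nothing more can be done
None
```

The bar is pushed home and the red pin is seated through the bracket and bar and released. The job was handed in at about 18.5 s with the verdict not shown; the blue pin, flask and beaker were never approached, but the larger red and turquoise look-alike pins were knocked over and stayed on the table.

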